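# Line up a tie plate with a drift and bolt it

### The arm

A 7-joint arm with a two-finger parallel gripper is mounted at the origin on the work surface. World frame = base frame: x ahead of the robot, y to its left, z up, the work surface at z = 0. Lengths are in m, angles in rad, forces in N, time in s.
With the tool pointing down it reaches from about 0.4 to 0.925 m from the base axis. Payload 4.1 kg.
Tool frame: the origin (TCP) lies midway between the tips of the shut fingers; the grasp point (between the pads) lies 19 mm behind it (ctrl.grip_depth is the distance from the TCP to the grasp point, in m); z points along the fingers, y is the line along which they close (so a half turn about z gives the same grasp; the last joint's range is limited). The gripper opens to 85 mm and grips with 20 to 120 N. Pads are 22 mm wide; open, the fingers measure 114 mm over their backs; the gripper's body (76 mm by 85 mm) begins 54 mm behind the grasp point. The pads swing forward as they close: fully open they stand 13 mm farther back than shut.
Start: joints at [1.202, 0.398, 0.045, 1.537, -0.019, 1.207, -0.051], TCP at [0.173, -0.627, 0.231] pointing down, gripper open.
Joint ranges: [-2.82, 2.82], [-0.49, 2.23], [-1.37, 1.46], [0, 2.46], [-1.36, 4.5], [0.23, 2], [-2.94, 2.94]. Speed limits (rad/s): [2.57, 2.57, 3.14, 3.14, 3.14, 3.14, 3.14].

### API

Orientations are given as a unit quaternion [x, y, z, w].
In Python, from cell import monitor, eyes, ctrl gives the robot as it stands.
- The arm moves only by the tool apply_moves, never from a script. Its argument "rows" is one flat list of numbers, 6 for each row, row after row: the shift along the tool's x, y, z normalised to -1 to 1, where 1 is 2.5 cm, then the turn, a rotation vector about the tool's x, y, z normalised to -1 to 1, where 1 is 90 degrees. A call has 1 to 10 rows; each row shifts and turns the commanded pose from where the row before left it, along the tool's axes as they then stand; what a row does not reach is not made up. A row lasts 1/8 s, in which the tool goes at most 62.5 mm and 10.7 degrees, less where a joint would pass 70% of its speed; a pose out of reach is approached as far as the arm can. A call with a number of a shift or a turn outside -1 to 1 is refused whole. A call with a gripper value outside its range is refused whole. "claw" is the opening, from 0 (shut) to 1 (fully open), set as the call begins (left out, the last holds). The fingers move at their own pace and stop on an object; "newtons" is the grip in N (left out, the last holds). Time passes only in rows, so rows that do not move let the fingers close. It gives the time, the measured TCP pose, the force, the opening and the grip force at its end, in the units of the state.
- monitor.read_state(): the state, without advancing time (a new reading comes with each control period).
- eyes.snapshot(name): name is "side" or "top"; returns a dict with "image" (420x560x3 uint8, red, green, blue), "camera_matrix" (3x3 intrinsics, pixels), "origin" and "attitude" of the camera in the world. Camera axes: x right, y down, z forward; pixel columns grow to the right and rows downward; lengths in m; the calibration is good to about 2 mm. A picture is of the moment at which its call begins. There is no depth.
- ctrl.sign_off(): hands the job in; it is judged then, once.
The state is a dict: "time_s": time; "joint_positions": joint angles; "joint_vel": joint speeds; "effort": joint torques, N m; "ee_pos": TCP position; "orientation": TCP orientation; "contact_force": force on the tool from outside, world axes, zero at the start; "ft_torque": the same for the moment, N m; "grip_width": finger opening in m; "grasp_force": force on a finger pad.
Only numpy, scipy, OpenCV 4.12 (cv2) and the standard library are available. Lean on these libraries where they do the work, as an engineer would, in place of code of your own. Each camera call takes 0.05 s, during which the arm holds its last target. There are 200 camera calls.

### The job

The steel tie plate that joins the two rails hangs on one bolt and has swung out of line: put the tapered drift down through the plate's open hole into the rail's hole beneath and, moving the plate with nothing but the drift, lever the drift sideways as you ease it down, never forcing it, until it is snug and the holes are in line. Then draw it out and stand it back in a hole of the tool block. Lower the hexagon-headed bolt from the block into the lined-up holes until its head sits down on the plate, and leave the awl and the other things on the bench where they are.

Things in the scene. Friction and masses are not known exactly. Their poses are not given: they have to be found in the camera images.
- rails: two timber rails butted end to end, 75 mm wide, 555 mm long, 60 mm high, on bearers: top 100 mm above the bench, underside 40. Held by two steel holdfasts on their +x side, at y -190 and +255 mm, 162 mm high. Fixed. Origin on the bench under the butt joint; y along the rails (short rail, 225 mm, to -y; long rail, 330 mm, to +y), z up
- rail_hole (a point): centre of the mouth of the 18 mm round vertical hole bored right through the short rail, on the rail's top face, 100 mm above the bench, 85 mm from the butt joint; axes as the rails
- plate: flat steel tie plate, 245 by 60 by 8 mm, lying on the rails. It only swings flat about the bolt already fitted through it into the long rail; it is stiff (16 N sideways at its open hole) and stays where it is left. Origin on that bolt's axis, at the plate's underside; its open hole is 170 mm away along its -y, and the plate ends 37 mm beyond that hole
- plate_hole (a point): centre of the plate's open hole, 18 mm, right through, at the plate's top face (108 mm above the bench). At the start it lies 7 to 9.5 mm out of line with the rail's hole, towards the rails' +x side; y along the plate towards its fitted bolt
- drift: round steel drift, 190 mm long, 0.32 kg. From the tip: 5 mm thick, 7 at 2 mm, evenly widening to 20 at 110 mm, then a straight shank. Snug in an 18 mm hole at 93 mm. Origin at the tip (down), z to the top. More than 40 N on the holes' edges, both sides summed, bruises them: straight down exceeds that; pulled 5 to 12 N sideways from plate hole towards rail hole meanwhile, 15 N down is enough
- bolt: plain steel bolt with a hexagonal head: shank 16 mm in diameter and 90 mm long with a bevelled end, head 24 mm across flats and 10 mm high, two of its flats facing the bolt's +y and -y; 0.18 kg. Stands in a hole of the block, head up. Origin at the centre of the shank's lower end, z towards the head. Over 60 N from it on plate or rail bruises them
- bolt_seat (a point): centre of the underside of the bolt's head, 90 mm above its lower end; 0 to 2 mm above the plate's top when the bolt is home
- block: fixed wooden tool block, 215 mm (x) by 62 mm (y) by 80 mm high, with three round holes, 17 mm in diameter and 65 mm deep, in a row along its x at -75, 0 and +75 mm, that hold the drift, the bolt and the awl in an order that varies. Origin under its centre, on the bench
- awl: marking awl with a pear-shaped wooden handle, 146 mm long, 32 mm wide at most, standing point down in the third hole of the block; to be left there. Origin at its point
- brush: wooden bench brush, 235 mm long (y), 40 mm wide, 63 mm high, on the bench to the right of the block; origin under its centre; to be left alone
- jar: glass jar with a lid, 68 mm in diameter, 85 mm high, on the bench beyond the rails; origin under its centre; to be left alone
- hammer: hammer lying on the bench between the robot and the long rail; to be left alone
Mind the look-alikes: they are no part of the job. Leave any blue or red look-alike of the bolt alone.

How it is judged:
By the outcome, as a careful person would: the job done as asked, in the order asked, and still so for the second after the job is handed in, with the robot touching nothing.
It also fails if it takes over 72 s, if anything falls off the work surface, if the arm or the gripper's body presses on something with over 40 N, if the wrist force passes 120 N, or if a joint passes its speed limit or range.

## Working session

There is one attempt and no reset: what is moved stays moved. The work goes in short steps, Python scripts to look and compute and a tool call to move; the robot and the scene stay as the last step left them, time stands still between calls to the robot, and variables do not carry over. Pictures are saved under pics/ and viewed, at most 12 in all, crops included, and the job is handed in when it is done.

Besides the shell and the picture viewer there is one more tool, called in YAML: its name, and indented under it one key for each argument. apply_moves: Moves the arm, as the interface text tells. Its arguments: {"type":"object","properties":{"rows":{"type":"array","items":{"type":"number"}},"claw":{"type":"number"},"newtons":{"type":"number"}},"required":["rows"]}

```bash
ls; mkdir -p pics; python3 - <<'E'
from cell import monitor, eyes, ctrl
import cv2,numpy as np,pickle
s=monitor.read_state(); print(s['time_s'],s['ee_pos'],s['orientation'],s['grip_width'],s['contact_force'],ctrl.grip_depth)
for n in('side','top'):
    d=eyes.snapshot(n); pickle.dump(d,open(n+'0.pkl','wb'))
    cv2.imwrite(f'pics/{n}0.png',cv2.resize(d['image'][:,:,::-1],(800,600),interpolation=cv2.INTER_CUBIC))
    print(d['camera_matrix'],d['origin'],d['attitude'])
E
```

```text
pics
0.0 [ 0.17311104 -0.62587018  0.2302695 ] [ 9.90906148e-01  1.34551345e-01 -1.88438572e-04 -9.51926191e-04] 0.08532495339553585 [-0.40002745  0.00725168 -0.55639604] 0.0187
[[420.09086912   0.         278.51929532]
 [  0.         420.09086912 204.73352787]
 [  0.           0.           1.        ]] [ 0.4385142  -0.84728481  0.76162127] [ 0.90639125 -0.06961396  0.03075535 -0.41552725]
[[417.16724516   0.         279.12045385]
 [  0.         417.16724516 200.59493513]
 [  0.           0.           1.        ]] [ 0.47204346 -0.10337128  1.17828036] [-0.69809513  0.71464661 -0.03127615  0.03106796]
```

View pics/side0.png

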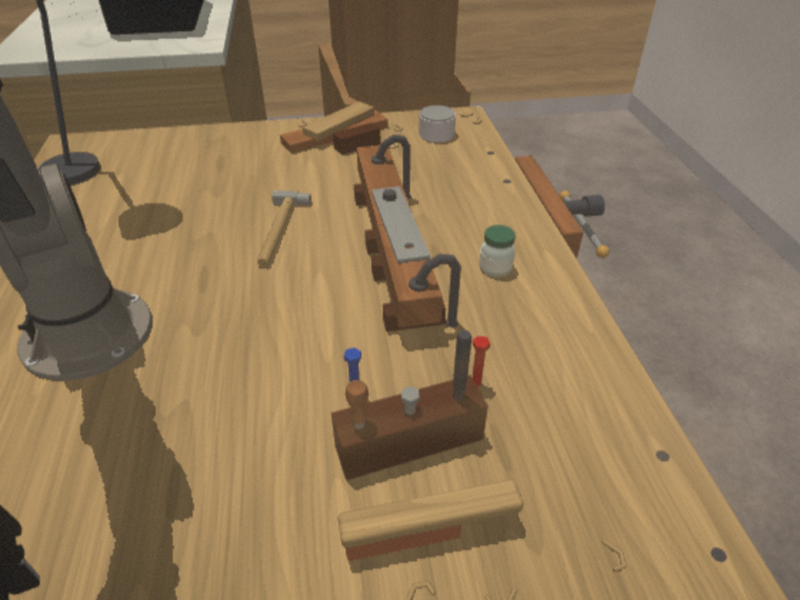

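View pics/top0.png

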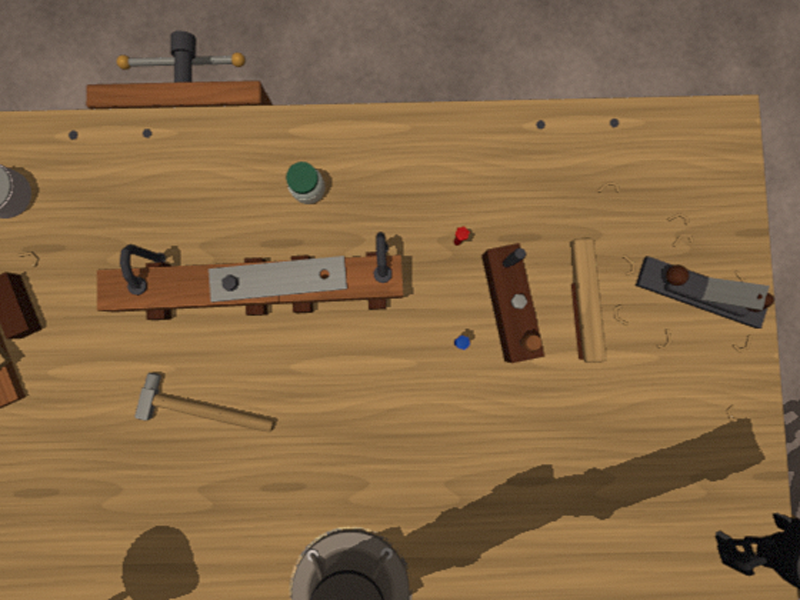

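The top view shows the drift in the block's far hole (515,256), the steel hex bolt in the middle (519,301) and the awl in the near hole (532,342). Blue (462,341) and red (462,235) look-alikes stand beside the block, and the plate's hole is at (324,273). The bolt meant is the grey one in the block, not the blue or red one. I'll confirm this in an enlarged crop.

```bash
cat > h.py <<'E'
import cv2,numpy as np,pickle
from scipy.spatial.transform import Rotation as R
def load(n): return pickle.load(open(n+'.pkl','rb'))
def ray(d,u,v):
    K=d['camera_matrix'];r=R.from_quat(d['attitude']).apply(np.linalg.inv(K)@[u,v,1]); return np.array(d['origin']),r
def atz(d,u,v,z):
    o,r=ray(d,u,v); return o+r*(z-o[2])/r[2]
def proj(d,p):
    c=R.from_quat(d['attitude']).inv().apply(np.array(p)-d['origin']);q=d['camera_matrix']@c;return q[:2]/q[2]
E
python3 - <<'E'
from h import *
t=load('top0');s=load('side0')
def crop(d,x,y,w,h,W,H): return cv2.resize(d['image'][y:y+h,x:x+w,::-1],(W,H),interpolation=cv2.INTER_CUBIC)
a=crop(t,320,160,80,100,400,500)  # x5
b=crop(s,230,220,120,120,400,400) # x3.33
c=crop(t,60,155,230,75,800,261)
m=np.zeros((600,800,3),np.uint8)
m[:500,:400]=a; m[:400,400:]=b
cv2.imwrite('pics/c1.png',m)
d=crop(t,140,170,150,55,800,293); e=crop(s,240,90,100,150,200,300)
m=np.zeros((600,800,3),np.uint8); m[:293]=d; e=crop(s,250,120,80,60,400,300); m[300:,:400]=e
cv2.imwrite('pics/c2.png',m)
E
```

```text
(no output)
```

View pics/c1.png

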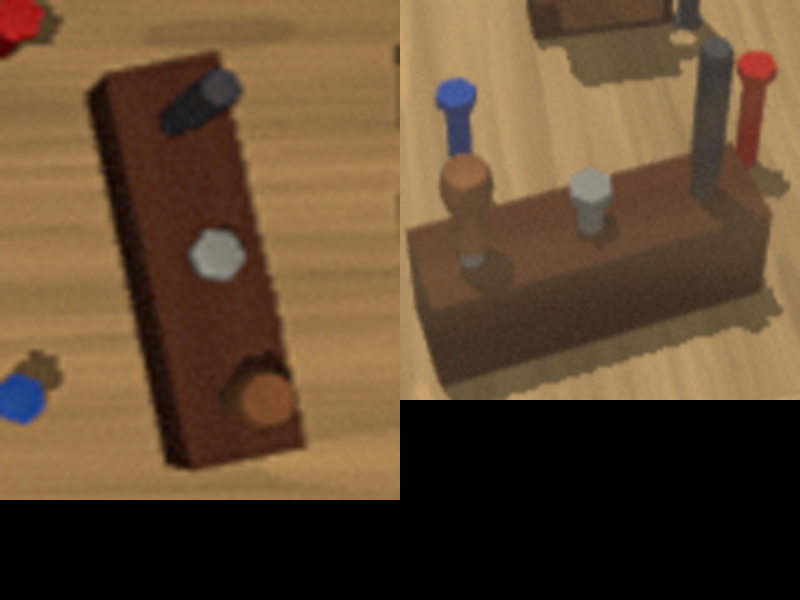

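View pics/c2.png

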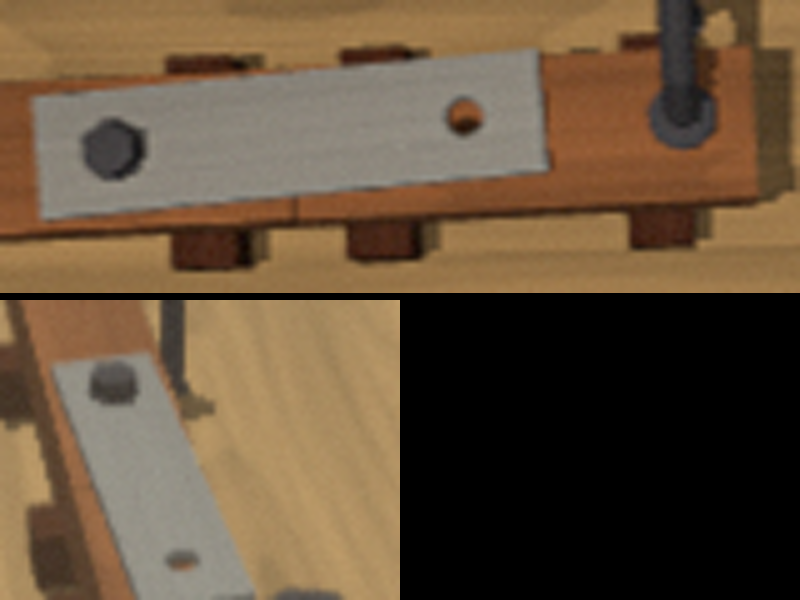

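```bash
python3 - <<'E'
from h import *
np.set_printoptions(precision=4,suppress=True)
t=load('top0');s=load('side0')
A=lambda x,y:(320+(x+.5)/5-.5,160+(y+.5)/5-.5)
P=lambda x,y:(140+(x+.5)/5.333-.5,170+(y+.5)/5.333-.5)
S1=lambda x,y:(230+(x-400+.5)/3.333-.5,220+(y+.5)/3.333-.5)
S2=lambda x,y:(250+(x+.5)/5-.5,120+(y-300+.5)/5-.5)
c=np.array([atz(t,*A(*q),.08) for q in((105,75),(218,52),(305,447),(190,468))])
print('block',c,c.mean(0)); u=(c[0]+c[1]-c[2]-c[3])/2;print('ublock',u,np.linalg.norm(u),np.degrees(np.arctan2(u[1],u[0])))
print('drift top',atz(t,*A(222,88),.205),atz(s,*S1(717,48),.205))
print('drift base',atz(t,*A(172,127),.08), atz(s,*S1(705,197),.08))
print('bolt',atz(t,*A(217,255),.115),atz(s,*S1(592,181),.115))
print('awl',atz(t,*A(267,399),.161),atz(s,*S1(466,170),.161))
print('phole',atz(t,*P(465,116),.108),atz(s,*S2(183,560),.108))
print('pbolt',atz(t,*P(113,148),.118),atz(s,*S2(113,374),.118))
p=np.array([atz(t,*P(*q),.108) for q in((32,97),(538,50),(550,170),(42,218))]);print('plate',p)
v=(p[0]+p[3]-p[1]-p[2])/2;v/=np.linalg.norm(v);mid=(p[1]+p[2])/2;mid0=(p[0]+p[3])/2
print('v',v,'hole from plate end',mid+.037*v,'piv',mid+.207*v, mid0-.038*v)
r=np.array([atz(t,*P(*q),.1) for q in((296,220),(757,200),(750,47),(0,237))]);print('rail',r)
E
```

```text
block [[ 0.6346 -0.2698  0.08  ]
 [ 0.6456 -0.3303  0.08  ]
 [ 0.4359 -0.3672  0.08  ]
 [ 0.4264 -0.3067  0.08  ]] [ 0.5356 -0.3185  0.08  ]
ublock [0.209  0.0369 0.    ] 0.21223605320541997 10.008806423668984
drift top [ 0.6087 -0.3057  0.205 ] [ 0.6084 -0.3053  0.205 ]
drift base [ 0.606  -0.3043  0.08  ] [ 0.6086 -0.31    0.08  ]
bolt [ 0.5354 -0.3183  0.115 ] [ 0.5363 -0.3155  0.115 ]
awl [ 0.4621 -0.3304  0.161 ] [ 0.4614 -0.3348  0.161 ]
phole [0.5938 0.0297 0.108 ] [0.5924 0.0312 0.108 ]
pbolt [0.5812 0.1972 0.118 ] [0.58   0.2043 0.118 ]
plate [[ 0.608   0.2393  0.108 ]
 [ 0.6252 -0.0061  0.108 ]
 [ 0.5666 -0.011   0.108 ]
 [ 0.5491  0.2342  0.108 ]]
v [-0.0705  0.9975  0.    ] hole from plate end [0.5933 0.0283 0.108 ] piv [0.5813 0.1979 0.108 ] [0.5812 0.1988 0.108 ]
rail [[ 0.5458  0.1133  0.1   ]
 [ 0.5503 -0.1107  0.1   ]
 [ 0.6254 -0.1091  0.1   ]
 [ 0.5409  0.257   0.1   ]]
```

```bash
cat > plan.py <<'E'
# usage: plan.py x y z yawdeg(tool y axis direction) nrows ; prints rows
import sys; from h import *; from cell import monitor
x,y,z,yaw,n=map(float,sys.argv[1:6]); n=int(n)
s=monitor.read_state(); p=np.array(s['ee_pos']); r=R.from_quat(s['orientation'])
c,sn=np.cos(np.radians(yaw)),np.sin(np.radians(yaw))
Y=np.array([c,sn,0]);Z=np.array([0,0,-1.]);T=R.from_matrix(np.c_[np.cross(Y,Z),Y,Z])
rv=(r.inv()*T).as_rotvec()
if np.linalg.norm(rv)>np.pi/2+.3: T=T*R.from_rotvec([0,0,np.pi]); rv=(r.inv()*T).as_rotvec()
k=rv/n; d=(np.array([x,y,z])-p)/n; out=[]
for i in range(n):
    out+=list(np.r_[r.inv().apply(d)/.025,k/(np.pi/2)].round(3)); r=r*R.from_rotvec(k)
print('t',s['time_s'],'pos',p.round(4),'rv',rv.round(3),'F',np.round(s['contact_force'],1),'w',round(s['grip_width'],4),s['grasp_force'])
print([float(v) for v in out])
E
python3 plan.py 0.6093 -0.3054 0.235 10 20
```

```text
t 0.1 pos [ 0.1731 -0.6259  0.2304] rv [-2.000e-03 -1.000e-03 -1.475e+00] F [-0.3  0.3 -0.1] w 0.0853 0.0
[1.012, -0.385, -0.009, -0.0, -0.0, -0.047, 1.037, -0.31, -0.009, -0.0, -0.0, -0.047, 1.057, -0.232, -0.009, -0.0, -0.0, -0.047, 1.072, -0.154, -0.009, -0.0, -0.0, -0.047, 1.08, -0.074, -0.009, -0.0, -0.0, -0.047, 1.083, 0.005, -0.009, -0.0, -0.0, -0.047, 1.079, 0.085, -0.009, -0.0, -0.0, -0.047, 1.07, 0.164, -0.009, -0.0, -0.0, -0.047, 1.055, 0.243, -0.009, -0.0, -0.0, -0.047, 1.034, 0.32, -0.009, -0.0, -0.0, -0.047, 1.008, 0.395, -0.009, -0.0, -0.0, -0.047, 0.976, 0.469, -0.009, -0.0, -0.0, -0.047, 0.939, 0.539, -0.009, -0.0, -0.0, -0.047, 0.896, 0.607, -0.009, -0.0, -0.0, -0.047, 0.849, 0.671, -0.009, -0.0, -0.0, -0.047, 0.797, 0.732, -0.009, -0.0, -0.0, -0.047, 0.741, 0.789, -0.009, -0.0, -0.0, -0.047, 0.681, 0.841, -0.009, -0.0, -0.0, -0.047, 0.617, 0.889, -0.009, -0.0, -0.0, -0.047, 0.55, 0.932, -0.009, -0.0, -0.0, -0.047]
```

apply_moves:
  rows: [0.96,-0.36,0,0,0,-0.047,0.98,-0.29,0,0,0,-0.047,1,-0.22,0,0,0,-0.047,1,-0.15,0,0,0,-0.047,1,-0.07,0,0,0,-0.047,1,0,0,0,0,-0.047,1,0.08,0,0,0,-0.047,1,0.15,0,0,0,-0.047,1,0.22,0,0,0,-0.047,0.98,0.3,0,0,0,-0.047]
  claw: 1

```text
time_s: 1.35
ee_pos: [0.3788, -0.4748, 0.2314]
orientation: [0.874, 0.485, 0.0, 0.0]
contact_force: [-0.4, -0.4, 1.1]
grip_width: 0.0856
grasp_force: 0.0
```

```bash
python3 plan.py 0.6093 -0.3054 0.235 10 12 | sed 's/-0.0, /0, /g'
```

```text
t 1.35 pos [ 0.3788 -0.4748  0.2314] rv [ 0.     0.    -0.732] F [-0.4 -0.4  1.1] w 0.0856 0.0
[0.886, 0.353, -0.012, 0.0, 0.0, -0.039, 0.863, 0.407, -0.012, 0.0, 0.0, -0.039, 0.836, 0.458, -0.012, 0.0, 0.0, -0.039, 0.807, 0.509, -0.012, 0.0, 0.0, -0.039, 0.774, 0.557, -0.012, 0.0, 0.0, -0.039, 0.739, 0.603, -0.012, 0.0, 0.0, -0.039, 0.701, 0.647, -0.012, 0.0, 0.0, -0.039, 0.66, 0.688, -0.012, 0.0, 0.0, -0.039, 0.617, 0.727, -0.012, 0.0, 0.0, -0.039, 0.571, 0.764, -0.012, 0.0, 0.0, -0.039, 0.524, 0.797, -0.012, 0.0, 0.0, -0.039, 0.474, 0.827, -0.012, 0.0, 0.0, -0.039]
```

apply_moves:
  rows: [1,0.4,0,0,0,-0.047,1,0.49,0,0,0,-0.047,0.98,0.56,0,0,0,-0.047,0.93,0.63,0,0,0,-0.047,0.89,0.7,0,0,0,-0.047,0.84,0.76,0,0,0,-0.047,0.78,0.81,0,0,0,-0.046,0.72,0.87,0,0,0,-0.046,0.66,0.91,0,0,0,-0.046,0,0,0,0,0,-0.046]

```text
time_s: 2.6
ee_pos: [0.583, -0.3216, 0.2312]
orientation: [0.641, 0.768, 0.001, -0.0]
contact_force: [-0.0, -0.5, 0.6]
grip_width: 0.0853
grasp_force: 0.0
```

```bash
python3 plan.py 0.6093 -0.3054 0.235 10 3 | sed 's/-0.0, /0, /g'
```

```text
t 2.6 pos [ 0.583  -0.3216  0.2312] rv [ 0.002 -0.002  0.005] F [-0.  -0.5  0.6] w 0.0853 0.0
[0.15, 0.383, -0.049, 0.0, 0, 0.001, 0.151, 0.383, -0.049, 0.0, 0, 0.001, 0.151, 0.383, -0.05, 0.0, 0, 0.001]
```

apply_moves:
  rows: [0.23,0.58,0,0,0,0,0.23,0.57,0,0,0,0,0,0,0,0,0,0,0,0,0.8,0,0,0,0,0,0.9,0,0,0,0,0,0.9,0,0,0,0,0,0.6,0,0,0,0,0,0,0,0,0]

```text
time_s: 3.6
ee_pos: [0.6047, -0.3094, 0.1493]
orientation: [0.645, 0.764, -0.001, -0.002]
contact_force: [-0.8, 0.0, -0.3]
grip_width: 0.0853
grasp_force: 0.0
```

```bash
python3 plan.py 0.6093 -0.3054 0.15 10 1 | sed 's/-0.0, /0, /g'
```

```text
t 3.6 pos [ 0.6047 -0.3094  0.1493] rv [-0.003 -0.002 -0.006] F [-0.8  0.  -0.3] w 0.0853 0.0
[0.126, 0.207, -0.03, -0.002, -0.001, -0.004]
```

apply_moves:
  rows: [0.13,0.2,0,0,0,0,0,0,0,0,0,0,0,0,0,0,0,0]

```text
time_s: 3.98
ee_pos: [0.6111, -0.3053, 0.1521]
orientation: [0.645, 0.764, 0.0, 0.001]
contact_force: [-1.5, 1.2, -0.8]
grip_width: 0.0854
grasp_force: 0.0
```

apply_moves:
  rows: [0,0,0,0,0,0,0,0,0,0,0,0,0,0,0,0,0,0,0,0,0,0,0,0,0,0,0,0,0,0,0,0,0,0,0,0]
  claw: 0
  newtons: 100

```text
time_s: 4.72
ee_pos: [0.61, -0.3056, 0.1515]
orientation: [0.645, 0.764, -0.001, -0.0]
contact_force: [-2.7, -0.1, 3.6]
grip_width: 0.018
grasp_force: 97.5
```

apply_moves:
  rows: [0,0,-0.4,0,0,0,0,0,-0.8,0,0,0,0,0,-1,0,0,0,0,0,-1,0,0,0,0,0,-1,0,0,0,0,0,-1,0,0,0,0,0,-1,0,0,0,0,0,-0.8,0,0,0,0,0,0,0,0,0]

```text
time_s: 5.85
ee_pos: [0.612, -0.3052, 0.3294]
orientation: [0.645, 0.764, 0.001, 0.003]
contact_force: [-0.2, -0.3, -2.7]
grip_width: 0.0176
grasp_force: 97.8
```

```bash
python3 plan.py 0.589 0.029 0.33 1.3 14 | sed 's/-0.0, /0, /g'; python3 - <<'E'
from h import *; from cell import eyes
m=[]
for n in('side','top'):
    d=eyes.snapshot(n);pickle.dump(d,open(n+'1.pkl','wb'));m.append(d['image'][:,:,::-1])
cv2.imwrite('pics/lift.png',np.hstack([cv2.resize(m[0][50:350,130:430],(400,400)),cv2.resize(m[1][60:360,200:500],(400,400))]))
E
```

```text
t 5.85 pos [ 0.612  -0.3052  0.3294] rv [0.005 0.002 0.147] F [-0.2 -0.3 -2.7] w 0.0176 97.82927330117673
[0.952, 0.097, -0.004, 0.0, 0.0, 0.007, 0.953, 0.087, -0.004, 0.0, 0.0, 0.007, 0.954, 0.077, -0.004, 0.0, 0.0, 0.007, 0.955, 0.067, -0.003, 0.0, 0.0, 0.007, 0.955, 0.056, -0.003, 0.0, 0.0, 0.007, 0.956, 0.046, -0.003, 0.0, 0.0, 0.007, 0.956, 0.036, -0.003, 0.0, 0.0, 0.007, 0.957, 0.026, -0.003, 0.0, 0.0, 0.007, 0.957, 0.016, -0.003, 0.0, 0.0, 0.007, 0.957, 0.006, -0.003, 0.0, 0.0, 0.007, 0.957, -0.004, -0.002, 0.0, 0.0, 0.007, 0.957, -0.014, -0.002, 0.0, 0.0, 0.007, 0.957, -0.024, -0.002, 0.0, 0.0, 0.007, 0.957, -0.034, -0.002, 0.0, 0.0, 0.007]
```

View pics/lift.png

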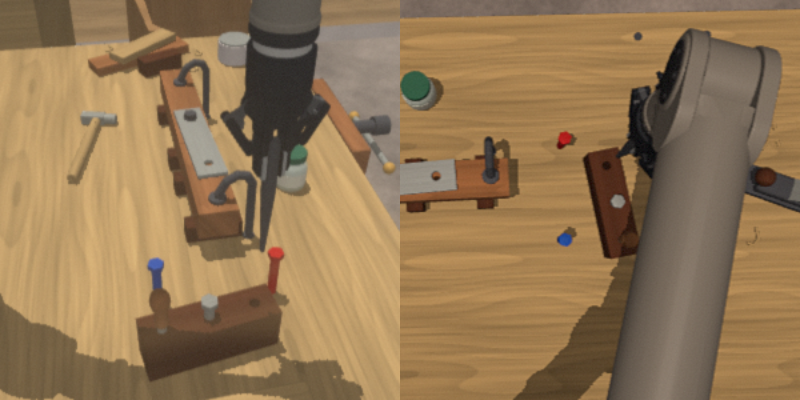

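The drift is held, with its tip at about (263,248) in the left half. Its hole in the block is free, and the bolt and awl stand untouched.

```bash
python3 - <<'E'
from h import *
s=load('side1');t=load('top1')
c=.75
for z in(.185,.193,.2): print(z,atz(s,130+263*c,50+249*c,z),atz(t,200+(627-400)*c,60+153*c,z))
E
```

```text
0.185 [ 0.61747512 -0.29381887  0.185     ] [ 0.61706055 -0.32508349  0.185     ]
0.193 [ 0.61499223 -0.30149761  0.193     ] [ 0.61589257 -0.32329779  0.193     ]
0.2 [ 0.6128197  -0.30821652  0.2       ] [ 0.61487058 -0.3217353   0.2       ]
```

apply_moves:
  rows: [0.95,0.09,0,0,0,0.01,0.95,0.09,0,0,0,0.01,0.95,0.07,0,0,0,0.01,0.95,0.06,0,0,0,0.01,0.95,0.06,0,0,0,0.01,0.95,0.05,0,0,0,0.01,0.95,0.04,0,0,0,0.01,0.95,0.03,0,0,0,0.01,0.95,0.02,0,0,0,0.01,0.95,0,0,0,0,0.004]

```text
time_s: 7.2
ee_pos: [0.5991, -0.0668, 0.3249]
orientation: [0.699, 0.715, -0.001, -0.001]
contact_force: [-0.8, 0.1, -3.2]
grip_width: 0.0175
grasp_force: 97.8
```

```bash
python3 plan.py 0.589 0.029 0.33 1.3 4 | sed 's/-0.0, /0, /g'
```

```text
t 7.2 pos [ 0.5991 -0.0668  0.3249] rv [-0.002 -0.    -0.001] F [-0.8  0.1 -3.2] w 0.0175 97.8258476452902
[0.96, -0.081, -0.05, 0, 0, 0, 0.96, -0.08, -0.05, 0, 0, 0, 0.96, -0.08, -0.05, 0, 0, 0, 0.96, -0.08, -0.051, 0, 0, -0.0]
```

apply_moves:
  rows: [0.96,-0.08,0,0,0,0,0.96,-0.08,0,0,0,0,0.96,-0.08,0,0,0,0,0.96,-0.08,0,0,0,0,0,0,0.9,0,0,0,0,0,0.9,0,0,0,0,0,0.7,0,0,0,0,0,0,0,0,0,0,0,0,0,0,0]

```text
time_s: 8.32
ee_pos: [0.5903, 0.0282, 0.2644]
orientation: [0.699, 0.715, 0.0, 0.0]
contact_force: [0.2, 0.1, -2.7]
grip_width: 0.018
grasp_force: 97.8
```

```bash
python3 plan.py 0.589 0.029 0.262 1.3 1 | sed 's/-0.0, /0, /g'; python3 - <<'E'
from h import *; from cell import eyes
m=[]
for n in('side','top'):
    d=eyes.snapshot(n);pickle.dump(d,open(n+'2.pkl','wb'));m.append(d['image'][:,:,::-1])
    print(n,proj(d,[.5932,.0287,.108]))
u,v=map(int,proj(load('side2'),[.59,.03,.13])); a=cv2.resize(m[0][v-40:v+40,u-40:u+40],(400,400),interpolation=cv2.INTER_CUBIC)
print(u,v)
u,v=map(int,proj(load('top2'),[.59,.03,.13]));b=cv2.resize(m[1][v-40:v+40,u-40:u+40],(400,400),interpolation=cv2.INTER_CUBIC)
print(u,v)
cv2.imwrite('pics/over.png',np.hstack([a,b]))
E
```

```text
t 8.325 pos [0.5903 0.0282 0.2644] rv [ 0.001 -0.    -0.001] F [ 0.2  0.1 -2.7] w 0.018 97.84245459828526
[0.031, -0.05, 0.096, 0.001, 0, -0.001]
side [286.66355874 172.12338131]
top [227.16710156 191.56816102]
285 165
225 191
```

View pics/over.png

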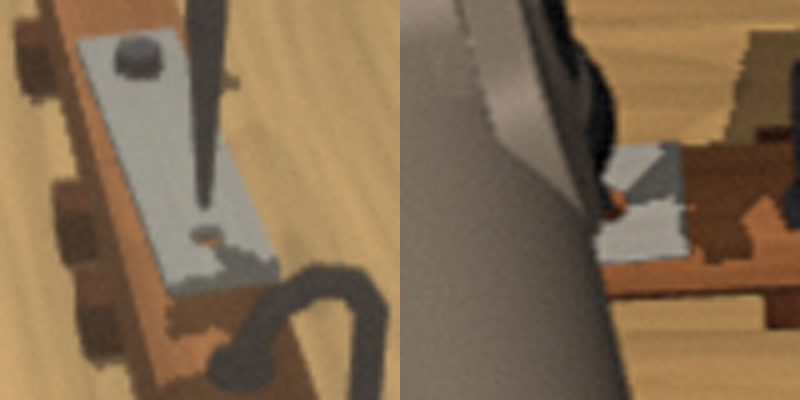

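The side crop shows the tip (204,209) just above the plate's hole (208,233).

```bash
python3 - <<'E'
from h import *
s=load('side2')
for z in(.124,.128,.132): print(z,atz(s,245+204.5/5-.4,125+210/5-.4,z))
print(atz(s,245+208.5/5-.4,125+233.5/5-.4,.108))
E
```

```text
0.124 [0.59044406 0.03155528 0.124     ]
0.128 [0.58949096 0.02604204 0.128     ]
0.132 [0.58853785 0.0205288  0.132     ]
[0.59286208 0.03243714 0.108     ]
```

apply_moves:
  rows: [0,-0.05,0.3,0,0,0,0,0,0.3,0,0,0,0,0,0.3,0,0,0,0,0,0.1,0,0,0,0,0,0,0,0,0]

```text
time_s: 9.05
ee_pos: [0.5884, 0.0281, 0.2385]
orientation: [0.699, 0.715, -0.0, -0.0]
contact_force: [-0.2, -0.1, -2.7]
grip_width: 0.018
grasp_force: 98.0
```

apply_moves:
  rows: [0,0,0.16,0,0,0,0,0,0.16,0,0,0,0,0,0.16,0,0,0,0,0,0,0,0,0]

```text
time_s: 9.55
ee_pos: [0.5885, 0.0283, 0.2264]
orientation: [0.699, 0.715, -0.0, -0.0]
contact_force: [-0.4, 0.4, -3.1]
grip_width: 0.0176
grasp_force: 98.0
```

apply_moves:
  rows: [0,0,0.12,0,0,0,0,0,0.12,0,0,0,0,0,0.12,0,0,0,0,0,0,0,0,0]

```text
time_s: 10.05
ee_pos: [0.5887, 0.0283, 0.2176]
orientation: [0.699, 0.715, 0.0, 0.0]
contact_force: [0.9, 0.4, -4.1]
grip_width: 0.0178
grasp_force: 98.0
```

apply_moves:
  rows: [0,-0.06,0.03,0,0,0,0,-0.06,0.03,0,0,0,0,0,0,0,0,0]

```text
time_s: 10.42
ee_pos: [0.5873, 0.0283, 0.2174]
orientation: [0.699, 0.715, 0.002, 0.002]
contact_force: [5.7, 1.2, -1.0]
grip_width: 0.0182
grasp_force: 98.2
```

apply_moves:
  rows: [0,-0.03,0.06,0,0,0,0,-0.03,0.06,0,0,0,0,0,0.06,0,0,0,0,0,0,0,0,0]

```text
time_s: 10.92
ee_pos: [0.5869, 0.0286, 0.2135]
orientation: [0.699, 0.715, 0.003, 0.002]
contact_force: [6.2, 1.8, 0.9]
grip_width: 0.0178
grasp_force: 98.5
```

apply_moves:
  rows: [0,-0.02,0.08,0,0,0,0,-0.01,0.08,0,0,0,0,-0.01,0.08,0,0,0,0,-0.01,0.08,0,0,0,0,0,0,0,0,0]

```text
time_s: 11.55
ee_pos: [0.5869, 0.0289, 0.2071]
orientation: [0.699, 0.715, 0.004, 0.003]
contact_force: [6.1, 1.2, 5.1]
grip_width: 0.0175
grasp_force: 99.3
```

apply_moves:
  rows: [0,-0.02,0.08,0,0,0,0,-0.02,0.08,0,0,0,0,-0.02,0.08,0,0,0,0,-0.01,0.06,0,0,0,0,0,0,0,0,0]

```text
time_s: 12.18
ee_pos: [0.5866, 0.0293, 0.2022]
orientation: [0.699, 0.715, 0.005, 0.005]
contact_force: [5.3, 0.9, 14.7]
grip_width: 0.0177
grasp_force: 100.1
```

apply_moves:
  rows: [0.02,-0.06,0,0,0,0,0.02,-0.06,0,0,0,0,0,0,0,0,0,0]

```text
time_s: 12.55
ee_pos: [0.5854, 0.0295, 0.2022]
orientation: [0.699, 0.715, 0.007, 0.006]
contact_force: [8.5, 0.6, 10.5]
grip_width: 0.0181
grasp_force: 99.5
```

apply_moves:
  rows: [0,-0.03,0.06,0,0,0,0,-0.03,0.06,0,0,0,0,-0.02,0.06,0,0,0,0,0,0,0,0,0]

```text
time_s: 13.05
ee_pos: [0.5848, 0.0297, 0.1983]
orientation: [0.699, 0.715, 0.008, 0.007]
contact_force: [10.4, 0.6, 11.1]
grip_width: 0.0178
grasp_force: 99.8
```

apply_moves:
  rows: [0,-0.02,0.05,0,0,0,0,-0.02,0.05,0,0,0,0,-0.02,0.05,0,0,0,0,-0.02,0.05,0,0,0,0,-0.01,0.05,0,0,0,0,0,0,0,0,0]

```text
time_s: 13.8
ee_pos: [0.584, 0.0296, 0.1924]
orientation: [0.699, 0.715, 0.009, 0.008]
contact_force: [12.4, 0.1, 10.1]
grip_width: 0.0178
grasp_force: 99.8
```

apply_moves:
  rows: [0,-0.01,0.06,0,0,0,0,0,0.06,0,0,0,0,-0.01,0.06,0,0,0,0,0,0.06,0,0,0,0,-0.01,0.06,0,0,0,0,0,0,0,0,0]

```text
time_s: 14.55
ee_pos: [0.5837, 0.0296, 0.1848]
orientation: [0.699, 0.715, 0.01, 0.009]
contact_force: [13.9, 0.3, 10.3]
grip_width: 0.018
grasp_force: 99.9
```

apply_moves:
  rows: [0,0.02,0.06,0,0,0,0,0.02,0.06,0,0,0,0,0,0.06,0,0,0,0,0,0.06,0,0,0,0,0,0.06,0,0,0,0,0,0,0,0,0]

```text
time_s: 15.3
ee_pos: [0.5839, 0.0296, 0.1772]
orientation: [0.699, 0.715, 0.009, 0.008]
contact_force: [12.1, 0.7, 11.1]
grip_width: 0.0181
grasp_force: 100.0
```

apply_moves:
  rows: [0,0,0.06,0,0,0,0,0,0.06,0,0,0,0,0,0.06,0,0,0,0,0,0.06,0,0,0,0,0,0.06,0,0,0,0,0,0,0,0,0]

```text
time_s: 16.05
ee_pos: [0.5838, 0.0296, 0.1696]
orientation: [0.699, 0.715, 0.009, 0.008]
contact_force: [11.9, -0.0, 11.9]
grip_width: 0.018
grasp_force: 100.0
```

apply_moves:
  rows: [0,0,0.06,0,0,0,0,0,0.06,0,0,0,0,0,0.06,0,0,0,0,0,0.06,0,0,0,0,0,0.05,0,0,0,0,0,0,0,0,0]

```text
time_s: 16.8
ee_pos: [0.5837, 0.0296, 0.1624]
orientation: [0.699, 0.715, 0.008, 0.008]
contact_force: [12.3, -0.3, 11.3]
grip_width: 0.0177
grasp_force: 99.9
```

apply_moves:
  rows: [0,0,0.06,0,0,0,0,0,0.06,0,0,0,0,0,0.05,0,0,0,0,0,0.05,0,0,0,0,0,0,0,0,0]

```text
time_s: 17.42
ee_pos: [0.5836, 0.0295, 0.1569]
orientation: [0.699, 0.715, 0.008, 0.007]
contact_force: [11.5, -0.2, 12.3]
grip_width: 0.0177
grasp_force: 99.9
```

apply_moves:
  rows: [0,0,0.05,0,0,0,0,0,0.05,0,0,0,0,0,0.04,0,0,0,0,0,0,0,0,0]

```text
time_s: 17.92
ee_pos: [0.5836, 0.0295, 0.1535]
orientation: [0.699, 0.715, 0.008, 0.007]
contact_force: [11.7, -0.6, 12.2]
grip_width: 0.0179
grasp_force: 99.9
```

apply_moves:
  rows: [0,0,0.04,0,0,0,0,0,0.04,0,0,0,0,0,0,0,0,0]

```text
time_s: 18.3
ee_pos: [0.5835, 0.0295, 0.1516]
orientation: [0.7, 0.715, 0.008, 0.007]
contact_force: [10.2, -0.1, 12.7]
grip_width: 0.0178
grasp_force: 100.0
```

apply_moves:
  rows: [0,0.02,0.04,0,0,0,0,0.02,0.04,0,0,0,0,0,0,0,0,0]

```text
time_s: 18.68
ee_pos: [0.5837, 0.0295, 0.1496]
orientation: [0.7, 0.715, 0.007, 0.007]
contact_force: [9.6, -0.9, 15.3]
grip_width: 0.0178
grasp_force: 100.2
```

apply_moves:
  rows: [0,0,0.04,0,0,0,0,0,0.04,0,0,0,0,0,0,0,0,0]

```text
time_s: 19.05
ee_pos: [0.5837, 0.0295, 0.1479]
orientation: [0.7, 0.715, 0.007, 0.007]
contact_force: [7.9, 0.2, 17.5]
grip_width: 0.0177
grasp_force: 100.4
```

apply_moves:
  rows: [0,-0.06,0,0,0,0,0,0,0,0,0,0]

```text
time_s: 19.3
ee_pos: [0.5834, 0.0295, 0.1479]
orientation: [0.7, 0.715, 0.008, 0.008]
contact_force: [11.3, -0.4, 15.5]
grip_width: 0.0183
grasp_force: 99.8
```

```bash
python3 - <<'E'
from h import *; from cell import eyes
d=eyes.snapshot('side');pickle.dump(d,open('side3.pkl','wb'))
u,v=285,160
cv2.imwrite('pics/snug.png',cv2.resize(d['image'][v-60:v+40,u-65:u+65,::-1],(780,600),interpolation=cv2.INTER_CUBIC))
E
```

```text
(no output)
```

View pics/snug.png

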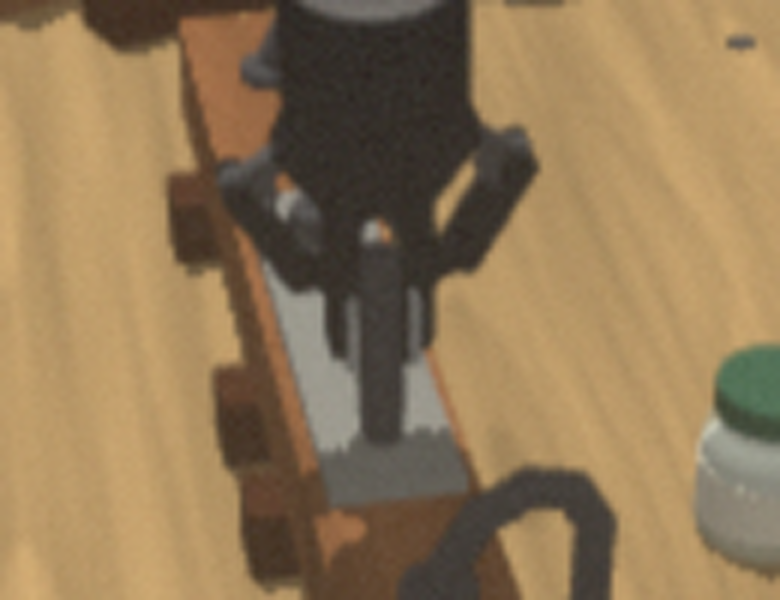

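apply_moves:
  rows: [0,-0.02,0.04,0,0,0,0,0,0,0,0,0]

```text
time_s: 19.6
ee_pos: [0.5833, 0.0295, 0.1474]
orientation: [0.7, 0.715, 0.009, 0.008]
contact_force: [11.1, 0.1, 16.1]
grip_width: 0.0175
grasp_force: 99.9
```

apply_moves:
  rows: [0,0.06,-0.1,0,0,0,0,0.05,-0.1,0,0,0,0,0.03,-0.1,0,0,0,0,0,0,0,0,0]

```text
time_s: 20.1
ee_pos: [0.5827, 0.0293, 0.1484]
orientation: [0.699, 0.715, 0.006, 0.004]
contact_force: [15.0, 1.0, -9.9]
grip_width: 0.018
grasp_force: 98.6
```

apply_moves:
  rows: [0,0.08,0,0,0,0,0,0.08,-0.04,0,0,0,0,0,0,0,0,0]

```text
time_s: 20.48
ee_pos: [0.5834, 0.0293, 0.1483]
orientation: [0.699, 0.715, 0.003, 0.002]
contact_force: [9.5, 1.0, -8.5]
grip_width: 0.018
grasp_force: 98.8
```

apply_moves:
  rows: [0,0.08,-0.04,0,0,0,0,0.06,-0.04,0,0,0,0,0.04,-0.04,0,0,0,0,0,0,0,0,0]

```text
time_s: 20.98
ee_pos: [0.5841, 0.0293, 0.1508]
orientation: [0.699, 0.715, -0.001, -0.001]
contact_force: [2.5, 3.3, -4.7]
grip_width: 0.018
grasp_force: 99.1
```

apply_moves:
  rows: [0.02,0.03,-0.2,0,0,0,0,0,-0.4,0,0,0,0,0,-0.6,0,0,0,0,0,-0.9,0,0,0,0,0,-1,0,0,0,0,0,-1,0,0,0,0,0,-1,0,0,0,0,0,-1,0,0,0,0,0,-1,0,0,0,0,0,0,0,0,0]

```text
time_s: 22.22
ee_pos: [0.5867, 0.0299, 0.3319]
orientation: [0.699, 0.715, 0.002, 0.002]
contact_force: [0.2, -0.2, -3.3]
grip_width: 0.0178
grasp_force: 99.6
```

```bash
python3 plan.py 0.6093 -0.3054 0.33 10 14 | sed 's/-0.0, /0, /g'
```

```text
t 22.225 pos [0.5867 0.0299 0.3319] rv [ 0.005  0.001 -0.153] F [ 0.2 -0.2 -3.3] w 0.0178 99.61709383875132
[-0.959, 0.044, 0.006, 0.0, 0.0, -0.007, -0.96, 0.033, 0.006, 0.0, 0.0, -0.007, -0.96, 0.023, 0.006, 0.0, 0.0, -0.007, -0.96, 0.012, 0.006, 0.0, 0.0, -0.007, -0.96, 0.002, 0.006, 0.0, 0.0, -0.007, -0.96, -0.009, 0.006, 0.0, 0.0, -0.007, -0.96, -0.019, 0.006, 0.0, 0.0, -0.007, -0.96, -0.029, 0.006, 0.0, 0.0, -0.007, -0.959, -0.04, 0.006, 0.0, 0.0, -0.007, -0.959, -0.05, 0.006, 0.0, 0.0, -0.007, -0.958, -0.061, 0.006, 0.0, 0.0, -0.007, -0.958, -0.071, 0.005, 0.0, 0.0, -0.007, -0.957, -0.082, 0.005, 0.0, 0.0, -0.007, -0.956, -0.092, 0.005, 0.0, 0.0, -0.007]
```

apply_moves:
  rows: [-0.96,0.04,0,0,0,-0.01,-0.96,0.03,0,0,0,-0.01,-0.96,0.02,0,0,0,-0.01,-0.96,0.01,0,0,0,-0.01,-0.96,0,0,0,0,-0.01,-0.96,-0.01,0,0,0,-0.01,-0.96,-0.03,0,0,0,-0.01,-0.96,-0.04,0,0,0,-0.01,-0.96,-0.05,0,0,0,-0.01,-0.96,-0.07,0,0,0,-0.008]

```text
time_s: 23.48
ee_pos: [0.6045, -0.2104, 0.3275]
orientation: [0.642, 0.767, -0.001, -0.001]
contact_force: [-0.2, -0.1, -2.6]
grip_width: 0.0179
grasp_force: 99.4
```

```bash
python3 - <<'E'
from h import *; from cell import eyes
d=eyes.snapshot('top');pickle.dump(d,open('top3.pkl','wb'))
cv2.imwrite('pics/plate.png',cv2.resize(d['image'][170:225,140:290,::-1],(800,293),interpolation=cv2.INTER_CUBIC))
E
python3 plan.py 0.6093 -0.3054 0.33 10 4 | sed 's/-0.0, /0, /g'
```

```text
t 23.525 pos [ 0.6042 -0.2157  0.3271] rv [-0.003  0.003 -0.004] F [ 0.7 -4.4 -3.6] w 0.0177 99.32334635406733
[-0.893, -0.102, -0.026, -0.001, 0.0, -0.001, -0.892, -0.103, -0.027, -0.001, 0.0, -0.001, -0.892, -0.103, -0.027, -0.001, 0.0, -0.001, -0.892, -0.104, -0.028, -0.001, 0.0, -0.001]
```

View pics/plate.png

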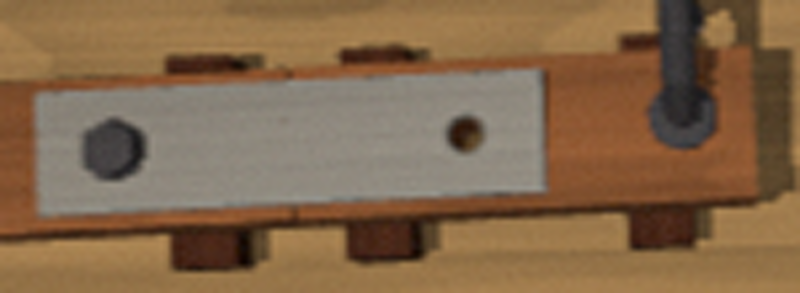

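The plate now lies parallel to the rails, with its hole at (466,133) and the bore showing dark and concentric beneath.

apply_moves:
  rows: [-0.9,-0.1,0,0,0,0,-0.9,-0.1,0,0,0,0,-0.9,-0.1,0,0,0,0,0,0,0.8,0,0,0,0,0,0.4,0,0,0,0,0,0,0,0,0]

```text
time_s: 24.28
ee_pos: [0.6094, -0.2774, 0.2977]
orientation: [0.642, 0.767, -0.0, -0.001]
contact_force: [-0.1, 1.0, -2.2]
grip_width: 0.0181
grasp_force: 99.4
```

```bash
python3 plan.py 0.6093 -0.3054 0.25 10 2 | sed 's/-0.0, /0, /g'; python3 - <<'E'
from h import *; from cell import eyes
t=load('top3');print('hole',atz(t,140+466.5/5.333-.5,170+133.5/5.333-.5,.108))
p=np.array([atz(t,140+(x+.5)/5.333-.5,170+(y+.5)/5.333-.5,.108) for x,y in((35,91),(545,68),(547,190),(40,215))])
v=(p[0]+p[3]-p[1]-p[2])/2;v/=np.linalg.norm(v);print('v',v,(p[1]+p[2])/2+.037*v)
m=[]
d=eyes.snapshot('side');pickle.dump(d,open('side4.pkl','wb'));print(proj(d,[.6093,-.3054,.08]))
u,v=map(int,proj(d,[.6,-.305,.12]));print(u,v)
a=cv2.resize(d['image'][v-50:v+50,u-50:u+50,::-1],(400,400),interpolation=cv2.INTER_CUBIC)
# bolt head from first top picture, enlarged
i=load('top0')['image'][160+36:160+66,320+28:320+58,::-1]
cv2.imwrite('pics/back.png',np.hstack([a,cv2.resize(i,(400,400),interpolation=cv2.INTER_CUBIC)]))
E
```

```text
t 24.275 pos [ 0.6094 -0.2774  0.2977] rv [-0.002 -0.001  0.002] F [-0.1  1.  -2.2] w 0.0181 99.37756617553532
[-0.553, -0.098, 0.954, -0.001, 0, 0.0, -0.552, -0.099, 0.954, -0.001, 0, 0.0]
hole [0.58552096 0.02929297 0.108     ]
v [-0.02394203  0.99971335  0.        ] [0.58574359 0.02757053 0.108     ]
[321.00356681 276.98309857]
317 264
```

View pics/back.png

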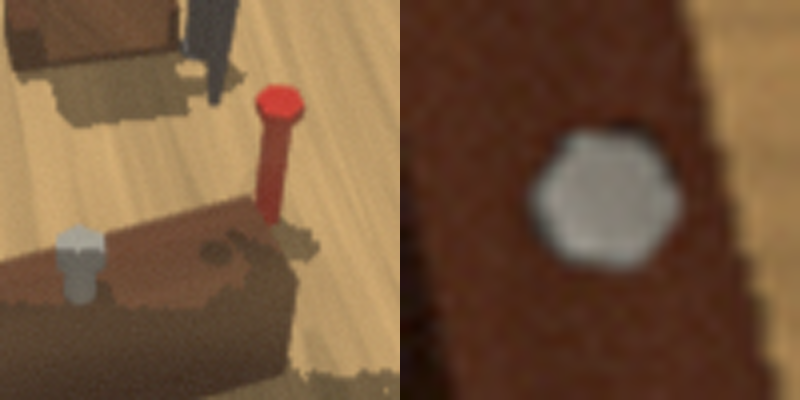

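```bash
python3 - <<'E'
from h import *
s=load('side4');
for z in(.157,.161,.165): print(z,atz(s,267+(214.5)/4-.4,214+(104)/4-.4,z))
print('blockhole',atz(s,267+216.5/4-.4,214+252.5/4-.4,.08))
for n in('top0','top1','top3'):
    t=load(n); u,v=proj(t,[.5355,-.318,.115]); x0,y0=int(u)-11,int(v)-11
    g=t['image'][y0:y0+22,x0:x0+22,2].astype(np.float32)
    g=cv2.resize(g,None,fx=16,fy=16,interpolation=cv2.INTER_CUBIC)
    b=(g>90).astype(np.uint8); c=max(cv2.findContours(b,0,1)[0],key=cv2.contourArea)
    P=np.array([atz(t,x0+(q[0][0]+.5)/16-.5,y0+(q[0][1]+.5)/16-.5,.115)[:2] for q in c])
    ct=P.mean(0); m=cv2.moments(c); ct=atz(t,x0+m['m10']/m['m00']/16-.5,y0+m['m01']/m['m00']/16-.5,.115)[:2]
    A=np.radians(np.arange(60)); w=[max((P-ct)@[np.cos(a+k*np.pi/3),np.sin(a+k*np.pi/3)] for k in range(1))if 0 else sum(np.ptp((P-ct)@[np.cos(a+k*np.pi/3),np.sin(a+k*np.pi/3)]) for k in range(3))/3 for a in A]
    i=int(np.argmin(w));print(n,ct,'flat normal deg',i,'width',w[i],max(w))
E
```

```text
0.157 [ 0.6102903  -0.27263357  0.157     ]
0.161 [ 0.60915388 -0.27643529  0.161     ]
0.165 [ 0.60801746 -0.28023702  0.165     ]
blockhole [ 0.60888498 -0.30464419  0.08      ]
top0 [ 0.53550744 -0.31822958] flat normal deg 53 width 0.0239795881953547 0.02559524467660922
top1 [ 0.53553867 -0.31823455] flat normal deg 53 width 0.02452699489491032 0.026127904989192346
top3 [ 0.53862306 -0.30851405] flat normal deg 59 width 0.061462127125172294 0.06403011212738825
```

apply_moves:
  rows: [-0.55,-0.1,0.5,0,0,0,-0.55,-0.1,0.3,0,0,0,0,0,0,0,0,0,0,0,0,0,0,0]

```text
time_s: 24.82
ee_pos: [0.6099, -0.3054, 0.2789]
orientation: [0.643, 0.766, 0.0, -0.0]
contact_force: [0.3, 1.0, -2.6]
grip_width: 0.018
grasp_force: 99.4
```

apply_moves:
  rows: [0,0,0.8,0,0,0,0,0,0.8,0,0,0,0,0,0.8,0,0,0,0,0,0.6,0,0,0,0,0,0.6,0,0,0,0,0,0,0,0,0]

```text
time_s: 25.58
ee_pos: [0.6088, -0.3052, 0.187]
orientation: [0.642, 0.766, -0.0, -0.001]
contact_force: [-0.4, -0.5, -3.6]
grip_width: 0.0179
grasp_force: 99.4
```

apply_moves:
  rows: [0,0,0.6,0,0,0,0,0,0.4,0,0,0,0,0,0.2,0,0,0,0,0,0.12,0,0,0,0,0,0,0,0,0]

```text
time_s: 26.2
ee_pos: [0.6098, -0.3055, 0.1558]
orientation: [0.642, 0.766, -0.0, 0.0]
contact_force: [0.0, 0.6, -3.8]
grip_width: 0.0178
grasp_force: 99.5
```

apply_moves:
  rows: [0,0,0.06,0,0,0,0,0,0.06,0,0,0,0,0,0.06,0,0,0,0,0,0.04,0,0,0,0,0,0,0,0,0]

```text
time_s: 26.82
ee_pos: [0.6101, -0.3057, 0.1515]
orientation: [0.642, 0.766, -0.0, 0.001]
contact_force: [-1.7, 0.0, 4.1]
grip_width: 0.018
grasp_force: 100.3
```

apply_moves:
  rows: [0,0,-0.03,0,0,0,0,0,0,0,0,0,0,0,0,0,0,0,0,0,0,0,0,0,0,0,0,0,0,0]
  claw: 1

```text
time_s: 27.45
ee_pos: [0.6097, -0.3055, 0.151]
orientation: [0.642, 0.766, -0.0, -0.0]
contact_force: [-0.3, 0.4, 0.0]
grip_width: 0.0852
grasp_force: 0.0
```

apply_moves:
  rows: [0,0,-0.6,0,0,0,0,0,-1,0,0,0,0,0,-1,0,0,0,0,0,-0.6,0,0,0,0,0,0,0,0,0]

```text
time_s: 28.08
ee_pos: [0.6106, -0.3057, 0.2329]
orientation: [0.642, 0.766, 0.0, 0.002]
contact_force: [-0.0, -0.4, 0.4]
grip_width: 0.0854
grasp_force: 0.0
```

```bash
python3 plan.py 0.5356 -0.3182 0.235 -7 4 | sed 's/-0.0, /0, /g'; python3 - <<'E'
from h import *; from cell import eyes
d=eyes.snapshot('side');pickle.dump(d,open('side5.pkl','wb'))
E
```

```text
t 28.075 pos [ 0.6106 -0.3057  0.2329] rv [0.003 0.002 0.298] F [-0.  -0.4  0.4] w 0.0854 0.0
[0.008, -0.76, -0.023, 0.0, 0.0, 0.047, -0.048, -0.758, -0.022, 0.0, 0.0, 0.047, -0.105, -0.753, -0.022, 0.0, 0.0, 0.047, -0.16, -0.743, -0.021, 0.0, 0.0, 0.047]
```

```bash
python3 plan.py 0.5356 -0.3182 0.235 -67 8 | sed 's/-0.0, /0, /g'
```

```text
t 28.125 pos [ 0.6098 -0.3055  0.2314] rv [1.000e-03 0.000e+00 1.345e+00] F [-0.3  0.9 -0.4] w 0.0856 0.0
[0.002, -0.376, -0.018, 0.0, 0.0, 0.107, -0.061, -0.371, -0.018, 0.0, 0.0, 0.107, -0.122, -0.356, -0.018, 0.0, 0.0, 0.107, -0.18, -0.331, -0.018, 0.0, 0.0, 0.107, -0.233, -0.296, -0.018, 0.0, 0.0, 0.107, -0.279, -0.253, -0.018, 0.0, 0.0, 0.107, -0.317, -0.203, -0.018, 0.0, 0.0, 0.107, -0.347, -0.147, -0.018, 0.0, 0.0, 0.107]
```

apply_moves:
  rows: [0,-0.38,0,0,0,0.107,-0.06,-0.37,0,0,0,0.107,-0.12,-0.36,0,0,0,0.107,-0.18,-0.33,0,0,0,0.107,-0.23,-0.3,0,0,0,0.107,-0.28,-0.25,0,0,0,0.107,-0.32,-0.2,0,0,0,0.107,-0.35,-0.15,0,0,0,0.107,0,0,0,0,0,0]

```text
time_s: 29.25
ee_pos: [0.534, -0.3183, 0.2299]
orientation: [0.98, 0.2, -0.001, -0.0]
contact_force: [0.1, 0.2, -0.2]
grip_width: 0.0854
grasp_force: 0.0
```

```bash
python3 plan.py 0.5356 -0.3182 0.15 -67 3 | sed 's/-0.0, /0, /g'
```

```text
t 29.25 pos [ 0.534  -0.3183  0.2299] rv [-0.001  0.002  0.001] F [ 0.1  0.2 -0.2] w 0.0854 0.0
[0.022, 0.008, 1.065, 0, 0.0, 0.0, 0.022, 0.007, 1.065, 0, 0.0, 0.0, 0.021, 0.007, 1.065, 0, 0.0, 0.0]
```

apply_moves:
  rows: [0.05,0.02,1,0,0,0,0,0,1,0,0,0,0,0,1,0,0,0,0,0,1,0,0,0,0,0,0.5,0,0,0,0,0,0.3,0,0,0,0,0,0,0,0,0,0,0,0,0,0,0]

```text
time_s: 30.25
ee_pos: [0.5373, -0.3185, 0.112]
orientation: [0.98, 0.2, 0.001, 0.001]
contact_force: [-0.2, -0.5, 0.2]
grip_width: 0.0855
grasp_force: 0.0
```

```bash
python3 plan.py 0.5356 -0.3182 0.107 -67 1 | sed 's/-0.0, /0, /g'
```

```text
t 30.25 pos [ 0.5373 -0.3185  0.112 ] rv [ 0.001 -0.001  0.001] F [-0.2 -0.5  0.2] w 0.0855 0.0
[-0.057, -0.039, 0.201, 0.001, -0.001, 0.0]
```

apply_moves:
  rows: [-0.05,-0.02,0.2,0,0,0,0,0,0,0,0,0]

```text
time_s: 30.5
ee_pos: [0.5349, -0.3182, 0.1059]
orientation: [0.98, 0.2, -0.0, -0.0]
contact_force: [-0.4, -0.2, -0.4]
grip_width: 0.0855
grasp_force: 0.0
```

apply_moves:
  rows: [0,0,0,0,0,0,0,0,0,0,0,0,0,0,0,0,0,0,0,0,0,0,0,0,0,0,0,0,0,0]
  claw: 0
  newtons: 50

```text
time_s: 31.12
ee_pos: [0.5355, -0.3184, 0.1064]
orientation: [0.98, 0.2, 0.0, 0.0]
contact_force: [0.0, -0.2, 1.3]
grip_width: 0.0222
grasp_force: 49.9
```

apply_moves:
  rows: [0,0,-0.4,0,0,0,0,0,-0.8,0,0,0,0,0,-1,0,0,0,0,0,-1,0,0,0,0,0,-1,0,0,0,0,0,-1,0,0,0,0,0,-1,0,0,0,0,0,-0.8,0,0,0,0,0,0,0,0,0]

```text
time_s: 32.25
ee_pos: [0.5359, -0.3184, 0.2829]
orientation: [0.98, 0.2, 0.001, 0.001]
contact_force: [0.8, -0.2, -2.6]
grip_width: 0.0226
grasp_force: 49.7
```

```bash
python3 plan.py 0.5855 0.0288 0.285 -67 14 | sed 's/-0.0, /0, /g'
```

```text
t 32.25 pos [ 0.5359 -0.3184  0.2829] rv [ 0.002 -0.002  0.   ] F [ 0.8 -0.2 -2.6] w 0.0226 49.69053687527776
[0.518, -0.858, -0.007, 0.0, 0, 0.0, 0.518, -0.858, -0.007, 0.0, 0, 0.0, 0.518, -0.858, -0.007, 0.0, 0, 0.0, 0.518, -0.858, -0.007, 0.0, 0, 0.0, 0.518, -0.858, -0.007, 0.0, 0, 0.0, 0.518, -0.858, -0.007, 0.0, 0, 0.0, 0.518, -0.858, -0.007, 0.0, 0, 0.0, 0.518, -0.858, -0.007, 0.0, 0, 0.0, 0.518, -0.858, -0.006, 0.0, 0, 0.0, 0.518, -0.858, -0.006, 0.0, 0, 0.0, 0.518, -0.858, -0.006, 0.0, 0, 0.0, 0.518, -0.858, -0.006, 0.0, 0, 0.0, 0.518, -0.858, -0.006, 0.0, 0, 0.0, 0.518, -0.858, -0.006, 0.0, 0, 0.0]
```

apply_moves:
  rows: [0.52,-0.86,0,0,0,0,0.52,-0.86,0,0,0,0,0.52,-0.86,0,0,0,0,0.52,-0.86,0,0,0,0,0.52,-0.86,0,0,0,0,0.52,-0.86,0,0,0,0,0.52,-0.86,0,0,0,0,0.52,-0.86,0,0,0,0,0.52,-0.86,0,0,0,0,0.52,-0.86,0,0,0,0]

```text
time_s: 33.5
ee_pos: [0.5699, -0.0686, 0.2795]
orientation: [0.98, 0.2, -0.001, -0.0]
contact_force: [1.2, -1.0, -2.5]
grip_width: 0.0218
grasp_force: 49.7
```

apply_moves:
  rows: [0.52,-0.86,0,0,0,0,0.52,-0.86,0,0,0,0,0.52,-0.86,0,0,0,0,0.52,-0.86,0,0,0,0,0,0,0,0,0,0,0,0,0.8,0,0,0,0,0,0.8,0,0,0,0,0,0.8,0,0,0,0,0,0,0,0,0,0,0,0,0,0,0]

```text
time_s: 34.75
ee_pos: [0.5853, 0.0292, 0.2215]
orientation: [0.98, 0.199, 0.0, 0.0]
contact_force: [-0.4, 0.2, -1.5]
grip_width: 0.0222
grasp_force: 49.7
```

```bash
python3 plan.py 0.5855 0.0288 0.212 -67 1 | sed 's/-0.0, /0, /g'; python3 - <<'E'
from h import *; from cell import eyes
d=eyes.snapshot('side');pickle.dump(d,open('side6.pkl','wb'))
u,v=map(int,proj(d,[.585,.029,.13]));print(u,v)
cv2.imwrite('pics/bolt.png',cv2.resize(d['image'][v-40:v+35,u-50:u+50,::-1],(800,600),interpolation=cv2.INTER_CUBIC))
E
```

```text
t 34.75 pos [0.5853 0.0292 0.2215] rv [ 0.001 -0.    -0.001] F [-0.4  0.2 -1.5] w 0.0222 49.66678214259446
[0.002, 0.02, 0.379, 0.0, 0, -0.0]
283 165
```

View pics/bolt.png

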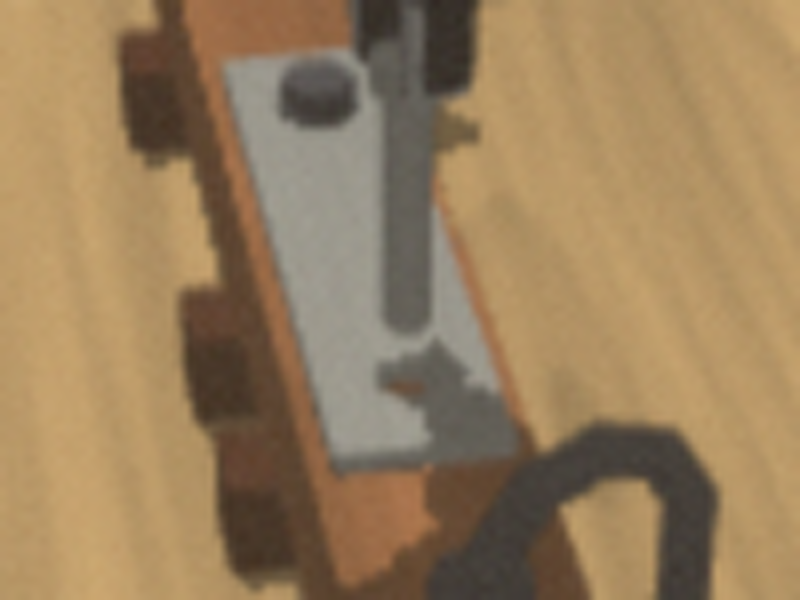

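The bolt's end is at (407,322), a little above the plate's hole at about (410,377).

```bash
python3 - <<'E'
from h import *
s=load('side6')
print(atz(s,233+407/8-.4,125+322/8-.4,.130), proj(s,[.5855,.0288,.108]), proj(s,[.5853,.0292,.130]))
f=lambda p:((p[0]-233+.4)*8,(p[1]-125+.4)*8)
print(f(proj(s,[.5855,.0288,.108])),f(proj(s,[.5853,.0292,.130])))
E
```

```text
[0.58510979 0.03174701 0.13      ] [283.75589663 172.3710732 ] [283.70596242 165.40907601]
(np.float64(409.247173047833), np.float64(382.16858558355005)) (np.float64(408.847699389463), np.float64(326.4726080804332))
```

apply_moves:
  rows: [0,0,0.3,0,0,0,0,0,0.3,0,0,0,0,0,0.2,0,0,0,0,0,0,0,0,0]

```text
time_s: 35.3
ee_pos: [0.5846, 0.0299, 0.2003]
orientation: [0.98, 0.2, -0.001, -0.0]
contact_force: [-0.2, 0.7, -2.5]
grip_width: 0.0223
grasp_force: 49.7
```

apply_moves:
  rows: [0,0.03,0.06,0,0,0,0,0,0.08,0,0,0,0,0,0.08,0,0,0,0,0,0,0,0,0]

```text
time_s: 35.8
ee_pos: [0.5852, 0.0295, 0.1953]
orientation: [0.98, 0.2, -0.0, -0.0]
contact_force: [-0.4, 0.7, -2.4]
grip_width: 0.0219
grasp_force: 49.7
```

apply_moves:
  rows: [0,0,0.08,0,0,0,0,0,0.08,0,0,0,0,0,0.08,0,0,0,0,0,0.08,0,0,0,0,0,0,0,0,0]

```text
time_s: 36.42
ee_pos: [0.5852, 0.0294, 0.1872]
orientation: [0.98, 0.2, -0.0, -0.0]
contact_force: [0.1, 0.2, -2.9]
grip_width: 0.0222
grasp_force: 49.6
```

Both holes are entered with no resistance, so I'll carry on down.

apply_moves:
  rows: [0,0,0.2,0,0,0,0,0,0.3,0,0,0,0,0,0.3,0,0,0,0,0,0.3,0,0,0,0,0,0.3,0,0,0,0,0,0,0,0,0]

```text
time_s: 37.17
ee_pos: [0.5848, 0.0292, 0.1515]
orientation: [0.98, 0.2, -0.001, -0.0]
contact_force: [-0.2, 0.7, -2.6]
grip_width: 0.022
grasp_force: 49.6
```

apply_moves:
  rows: [0,0,0.3,0,0,0,0,0,0.4,0,0,0,0,0,0.4,0,0,0,0,0,0.3,0,0,0,0,0,0,0,0,0]

```text
time_s: 37.8
ee_pos: [0.5849, 0.0292, 0.1165]
orientation: [0.98, 0.2, -0.001, -0.0]
contact_force: [-0.4, 1.1, -2.9]
grip_width: 0.022
grasp_force: 49.6
```

apply_moves:
  rows: [0,0,0.08,0,0,0,0,0,0.08,0,0,0,0,0,0.06,0,0,0,0,0,0.06,0,0,0,0,0,0,0,0,0]

```text
time_s: 38.42
ee_pos: [0.5853, 0.0292, 0.1104]
orientation: [0.98, 0.2, -0.0, 0.0]
contact_force: [-1.0, 1.1, -2.2]
grip_width: 0.0225
grasp_force: 49.7
```

apply_moves:
  rows: [0,0,0.04,0,0,0,0,0,0.04,0,0,0,0,0,0,0,0,0]

```text
time_s: 38.8
ee_pos: [0.5855, 0.0293, 0.1094]
orientation: [0.98, 0.2, 0.0, 0.0]
contact_force: [-2.1, 1.1, 5.9]
grip_width: 0.0224
grasp_force: 50.4
```

apply_moves:
  rows: [0,0,-0.02,0,0,0,0,0,0,0,0,0,0,0,0,0,0,0,0,0,0,0,0,0,0,0,0,0,0,0]
  claw: 1

```text
time_s: 39.42
ee_pos: [0.5854, 0.0292, 0.109]
orientation: [0.98, 0.2, -0.0, 0.0]
contact_force: [-0.9, -0.4, 0.1]
grip_width: 0.0856
grasp_force: 0.0
```

apply_moves:
  rows: [0,0,-0.4,0,0,0,0,0,-1,0,0,0,0,0,-1,0,0,0,0,0,-1,0,0,0,0,0,-1,0,0,0,-0.8,0,-0.8,0,0,0,-1,0,0,0,0,0,-1,0,0,0,0,0,-1,0,0,0,0,0,0,0,0,0,0,0]

```text
time_s: 40.67
ee_pos: [0.497, -0.0087, 0.2399]
orientation: [0.98, 0.199, 0.0, 0.001]
contact_force: [0.6, -0.6, 0.6]
grip_width: 0.0853
grasp_force: 0.0
```

```bash
python3 - <<'E'
from h import *; from cell import eyes,monitor
s=monitor.read_state();print(s['time_s'],s['ee_pos'],s['contact_force'])
d=eyes.snapshot('side');pickle.dump(d,open('side7.pkl','wb'))
cv2.imwrite('pics/final.png',cv2.resize(d['image'][90:340,180:430,::-1],(600,600),interpolation=cv2.INTER_CUBIC))
E
```

```text
40.675 [ 0.49701994 -0.00869102  0.23985168] [ 0.56779538 -0.62316502  0.57808352]
```

View pics/final.png

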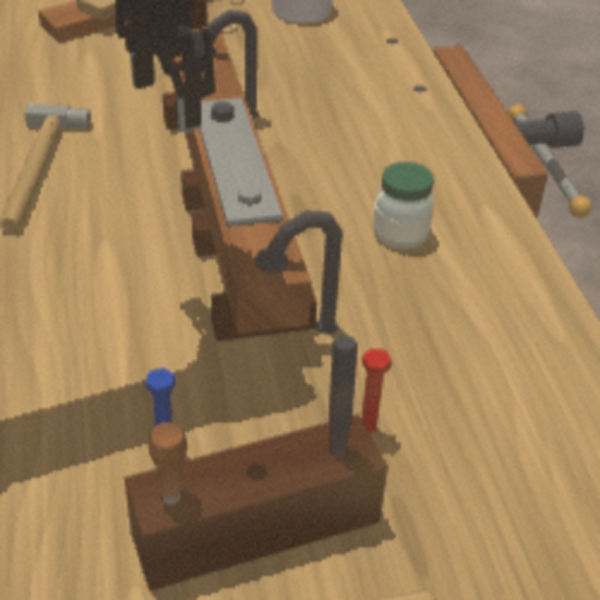

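The bolt's head sits down on the plate (249,195). The drift (343,390) and awl (168,455) stand in the block, and everything else is where it was.

```bash
python3 -c "
from cell import ctrl; print(ctrl.sign_off())"
```

```text
the job is handed in; nothing more can be done
None
```

The job is handed in at about 41 s: the plate was lined up with the drift, the drift stands back in its hole in the block, the grey bolt is seated head-down on the plate, and nothing else was moved; the drift's down force briefly reached about 20 N near the end, above the 15 N suggested, and I had no direct reading of the force on the hole edges.

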